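# Turn the board over in its soldering frame

### The arm

A 6-joint arm with a two-finger parallel gripper is mounted at the origin on a cart in front of the work surface, level with it; the furniture and walls round the work are solid. World frame = base frame: x ahead of the robot, y to its left, z up, the work surface at z = 0. Lengths are in mm, angles in rad, forces in N, time in s.
With the tool pointing down it reaches from about 400 to 825 mm from the base axis. Payload 7 kg.
Tool frame: the origin (TCP) lies midway between the tips of the shut fingers; the grasp point (between the pads) lies 19 mm behind it; z points along the fingers, y is the line along which they close (so a half turn about z gives the same grasp; the last joint's range is limited). The gripper opens to 85 mm and grips with 20 to 120 N. Pads are 22 mm wide; open, the fingers measure 114 mm over their backs; the gripper's body (76 mm by 85 mm) begins 54 mm behind the grasp point. The pads swing forward as they close: fully open they stand 13 mm farther back than shut.
Start: joints at [-0.451, 0.359, 0.012, 0, -1.224, -0.288], TCP at [498.892, -454.645, 231.302] pointing down, gripper open.
Joint ranges: [-3.07, 3.07], [-1.43, 2.12], [-1.02, 1.25], [-3.03, 1.67], [-3.05, -0], [-3.03, 3.03]. Speed limits (rad/s): [2.39, 2.39, 3.01, 3.14, 3.14, 3.14].

### API

Orientations are given as a unit quaternion [x, y, z, w].
In Python, from cell import manip gives the robot as it stands.
- The arm moves only by the shell command python3 -m crank 'ROWS' [OPENING]. ROWS is JSON, a list of rows, each a list of 6 numbers: the shift along the world's x, y, z scaled (see below), then the turn, a rotation vector about the world's x, y, z scaled (see below). A call has 1 to 8 rows; each row shifts and turns the commanded pose from where the row before left it; what a row does not reach is not made up. The controller multiplies each number of a shift by 25 mm and each number of a turn by 8 degrees. A row lasts 1/8 s, in which the tool goes at most 62.5 mm and 10.7 degrees, less where a joint would pass 70% of its speed; a pose out of reach is approached as far as the arm can. A call with a number of a shift or a turn outside -1 to 1 is refused whole. A call with a gripper value outside its range is refused whole. OPENING is the finger opening in mm, from 0 to 85.4, set as the call begins (- or left out, the last holds). The fingers move at their own pace and stop on an object; the grip force is fixed at half the most. Time passes only in rows, so rows that do not move let the fingers close. It gives the time, the measured TCP pose, the force, the opening and the grip force at its end, in the units of the state.
- manip.sense(): the state, without advancing time (a new reading comes with each control period).
- manip.read_camera(name): name is "scene" or "top" or "wrist"; returns a dict with "frame" (480x640x3 uint8, red, green, blue), "range_z" (480x640 float32, mm along the optical axis (not along the pixel's ray), 0 where there is no reading), "vfov" (degrees; the focal length in pixels is half the picture's height over the tangent of half this angle, whatever the lens; pixels are square), "cx", "cy" (the principal point, pixels), "R" (3x3) and "t" (3): a world point X has camera coordinates R X + t. Camera axes: x right, y down, z forward; pixel columns grow to the right and rows downward; lengths in mm; the calibration is good to about 2 mm. A picture is of the moment at which its call begins.
- manip.sign_off(): hands the job in; it is judged then, once.
Trained networks look in a picture, given as the dict that the camera call returned (one of the last four; its "shot" number tells which), for a name from the list of things; names that differ only in an ending like _2 or _b are one class to them, and where a whole thing is asked for, a point or a joint stands for the part that bears it (a point fixed in the world has none). Each returns a list of dicts, best first, with "score" (0 to 1); they miss things now and then, are a little off and sometimes report something else, mostly with a low value. They report only what shows in the picture. A call takes as long as a camera call.
- manip.find_in(picture, target): "location" ([column, row] in pixels, amid what is visible of it).
- manip.pinpoint(picture, target): "location" ([column, row] in pixels: a listed point, or the origin of a listed thing).
The state is a dict: "time": time; "joint_pos": joint angles; "qvel": joint speeds; "joint_torque": joint torques, N m; "position": TCP position; "tcp_rot": TCP orientation; "wrist_force": force on the tool from outside, world axes, zero at the start; "torque": the same for the moment, N m; "width": finger opening in mm; "gripper_force": force on a finger pad.
Only numpy, scipy, OpenCV 4.12 (cv2) and the standard library are available. Lean on these libraries where they do the work, as an engineer would, in place of code of your own. Each camera call takes 0.05 s, during which the arm holds its last target. There are 200 camera calls.

### The job

The circuit board clamped in the turn-over soldering frame lies with its components up; turn it over so that its bare solder side lies level on top, ready for soldering. Push the red index lever back to free the frame, push the frame half a turn over by its rails as far as its other stop, and push the lever forward again until its nose is fully down in the notch of the index disc. Only push with the fingertips: grip and lift nothing, do not press on the board itself, leave the stand where it is and do not disturb the flux bottle, the solder spool or the brush beside it.

Things in the scene. Friction and masses are not known exactly. Their poses are not given: they have to be found in the camera images.
- stand: Heavy stand (3 kg, loose on rubber feet): black base plate 130 (x) x 200 (y) mm, 14 mm high; blue cheeks 44 mm wide, 8 mm thick, 122 mm high at y = +85 and -85 mm. Origin: centre of the underside. x points from its front to its rear, y to its left: the left end, with the red lever and the notched steel index disc (radius 30 mm), is nearest the robot; the front faces the robot's right.
- axle (a point): Middle of the frame's axle, fixed to the stand, 100 mm above the stand's origin; the axle runs along the stand's y. Axes as the stand's. Under the turning frame there is free air down to the base plate: at least 33 mm at any angle.
- frame (a joint): Angle of the aluminium frame, rad: 0 = level, components up (as found); pi = level at the other stop, components down. It turns one way only: front rail down and on to the rear, rear rail up and over to the front. A friction washer holds it at any angle; about 2 N on a rail turns it. Locked while the lever's nose is in a notch; a notch faces the nose only at 0 and at pi.
- front_rail (a point): Middle of the rail that is in front as found, on its centre line, 43 mm from the axle; it moves with the frame. The rail is 148 mm long (along the axle), 18 mm wide (34 to 52 mm from the axle), 12 mm thick. Axes turn with the frame: z out of the board's component side.
- rear_rail (a point): Middle of the rail that is at the rear as found, 43 mm from the axle, the same size as the front rail; it moves with the frame and is in front once the frame is turned over. Axes as for front_rail.
- board: Green circuit board 70 x 120 mm clamped between the rails in the frame's mid plane, long side along the axle; parts up to 10 mm high on its component side (+z); its bare side lies 5 mm below the rails' faces. Origin: centre of its underside, on the axle. It turns with the frame and must not be pressed.
- index_lever (a joint): Angle of the red index lever at the left end of the stand, rad: 0 = forward, nose fully in the notch, frame locked; 0.9 = pushed back to its stop. The nose is out of the notch and clear of the disc above about 0.25; where it rides on the rim between the notches the lever stops at about 0.18. It stays where it is left; about 1 N at the knob moves it.
- lever_knob (a point): Centre of the lever's black ball knob, 18 mm diameter, on a 7 mm rod, 50 mm from the pivot, 106 mm to the left of the stand's origin. At 0 it is 22 mm in front of the pivot and 45 mm above it; at 0.9 it is 22 mm behind the pivot, 45 mm above it. It moves with the lever.
- lever_pivot (a point): Pivot of the index lever, fixed to the stand at (42, 98, 127) mm in the stand's frame. The lever swings in the stand's x-z plane; pushing the knob to the stand's rear (+x) opens it. Axes as the stand's.
- flux_bottle: Flux bottle with a red needle cap, 42 mm diameter, 125 mm high, standing on the raised mat behind the stand. Origin: centre of its underside. Not to be disturbed.
- solder_spool: Blue and white solder spool, 60 mm diameter, 31 mm high, at the front side of the stand. Origin: centre of its underside. Not to be disturbed.
- esd_brush: Black brush 136 mm long, 17 mm wide, 9 mm high, lying on the raised mat behind the stand. Origin under its middle, x along it. Not to be disturbed.

How it is judged (in metres and radians):
On the way, in this order (a step that is already met when the one before it is completed fails the run):
1. the index lever is pushed back, its nose clear of the disc, while the frame is still level with the components up (value of joint index_lever above 0.25 rad and value of joint frame below 0.3 rad), for 0.1 s.
2. the frame has been turned half over to its other stop (value of joint frame above 2.9 rad and value of joint index_lever above 0.1 rad), for 0.1 s.
3. the lever's nose is down in the notch again (value of joint index_lever below 0.07 rad), for 0.2 s.
At the end, for the whole second after the job is handed in: The frame is turned over to its stop (angle above 3.07 rad) with the lever's nose down in the notch (lever below 0.07 rad), all at rest; the stand stands within 30 mm of where it was; flux bottle upright; bottle, spool and brush within 20 mm of where they were (value of joint frame above 3.07 rad and value of joint index_lever below 0.07 rad and distance of stand from where it was at the start of the episode below 0.03 m and angle between stand's own z axis and vertical below 0.03 rad and angular speed of board below 0.1 rad/s and distance of each of flux_bottle, solder_spool, esd_brush from where it was at the start of the episode below 0.02 m and angle between flux_bottle's own z axis and vertical below 0.1 rad); the robot touches nothing.
It fails at once if the stand is lifted or tipped (height (world z) of stand above 0.012 m or angle between stand's own z axis and vertical above 0.12 rad).
It fails at once if the stand is shoved or carried away (30 mm) (distance of stand from where it was at the start of the episode above 0.03 m).
It fails at once if the robot presses on the board itself (over 4 N) (contact force between any of the arm, the fingers and board above 4 N).
It fails at once if the flux bottle, the spool or the brush is moved or lifted (20 mm) or the bottle tipped (distance of any of flux_bottle, solder_spool, esd_brush from where it was at the start of the episode above 0.02 m or angle between flux_bottle's own z axis and vertical above 0.4 rad).
It also fails if it takes over 61 s, if anything falls off the work surface, if the arm or the gripper's body presses on something with over 40 N, if the wrist force passes 120 N, or if a joint passes its speed limit or range.

## Working session

There is one attempt and no reset: what is moved stays moved. The work goes in short steps, Python scripts to look and compute and a shell command to move; the robot and the scene stay as the last step left them, time stands still between calls to the robot, and variables do not carry over. Pictures are saved under pics/ and viewed, at most 10 in all, crops included, and the job is handed in when it is done.

```bash
mkdir -p pics; cat > h.py <<'E'
import numpy as np, cv2
from cell import manip
def f(p): return 240/np.tan(np.radians(p["vfov"])/2)
def ray(p,uv):
    d=np.array([(uv[0]-p["cx"])/f(p),(uv[1]-p["cy"])/f(p),1.]); R=np.array(p["R"]);t=np.array(p["t"])
    return -R.T@t, R.T@d
def px2w(p,uv):
    u,v=int(round(uv[0])),int(round(uv[1])); w=p["range_z"][max(v-2,0):v+3,max(u-2,0):u+3]; w=w[w>0]
    if len(w)==0: return None
    o,d=ray(p,uv); return o+d*np.median(w)
def w2px(p,X):
    c=np.array(p["R"])@X+np.array(p["t"]); return [c[0]/c[2]*f(p)+p["cx"],c[1]/c[2]*f(p)+p["cy"]]
def onz(p,uv,z):
    o,d=ray(p,uv); return o+d*(z-o[2])/d[2]
def save(p,n): cv2.imwrite("pics/"+n,cv2.cvtColor(p["frame"],cv2.COLOR_RGB2BGR))
E
python3 - <<'E'
from h import *
np.set_printoptions(precision=1,suppress=True)
for n in ("scene","top"):
    p=manip.read_camera(n); save(p,n+"0.png"); print(n,"cam",ray(p,(0,0))[0])
    for t in ["stand","axle","front_rail","rear_rail","board","lever_knob","lever_pivot","flux_bottle","solder_spool","esd_brush"]:
        r=manip.pinpoint(p,t)[:1]
        for q in r: print(t,round(q["score"],2),np.array(q["location"]),px2w(p,q["location"]))
print(manip.sense())
E
```

```text
scene cam [140.7 349.  641.5]
stand 0.93 [343.8 333.1] [ 494.8 -180.    12.6]
axle 0.56 [343.5 288.8] [328.   70.7 359.9]
front_rail 0.59 [363.7 276.1] [315.   61.7 373.2]
board 0.83 [346.6 287. ] [326.3  68.8 361.3]
lever_knob 0.75 [391.4 290.5] [ 395.8 -143.6  177.4]
lever_pivot 0.56 [373.1 320.7] [ 409.3 -123.5  130.8]
flux_bottle 0.84 [264.4 394.8] [506.2   1.8  30.7]
solder_spool 0.62 [344.1 290. ] [328.1  69.7 357.9]
esd_brush 0.85 [230.6 330.3] [652.7 -77.7   9.9]
top cam [ 505.2 -200.3  962.8]
stand 0.77 [328.6 275.1] [ 501.7 -199.   675.7]
axle 0.61 [325.7 274.8] [ 501.9 -197.2  671.7]
rear_rail 0.69 [325.  272.3] [ 503.4 -196.7  665.5]
board 0.7 [326.4 269.8] [ 505.  -197.6  665.6]
lever_knob 0.38 [298.4 332.8] [ 467.8 -180.7  690.2]
lever_pivot 0.85 [291.7 320.4] [ 414.3 -129.   137.2]
flux_bottle 0.62 [240.  261.9] [522.  -24.2  82.3]
esd_brush 0.65 [277.  195.9] [662.3 -88.8  11. ]
{'time': 1.1, 'joint_pos': array([-0.5,  0.4,  0. ,  0. , -1.2, -0.3]), 'qvel': array([-0.,  0.,  0., -0., -0.,  0.]), 'joint_torque': array([ -0. , -58.3,  29.4,   6.9,  -0. ,   0. ]), 'position': array([ 498.9, -454.6,  231.3]), 'tcp_rot': array([-0.4,  0.9, -0. , -0. ]), 'wrist_force': array([ 0.2,  0.1, -0.2]), 'torque': array([-0. ,  0.1,  0. ]), 'gripper_force': 0.0, 'width': 85.29441849993458}
```

```bash
python3 -c "
import cv2;a=cv2.imread('pics/scene0.png');b=cv2.imread('pics/top0.png');cv2.imwrite('pics/a.png',cv2.resize(cv2.vconcat([a,b]),(450,600)))"; ls; python3 -m crank --help | head -20
```

```text
h.py
picsinvalid input: not JSON, or not a number
```

View pics/scene0.png

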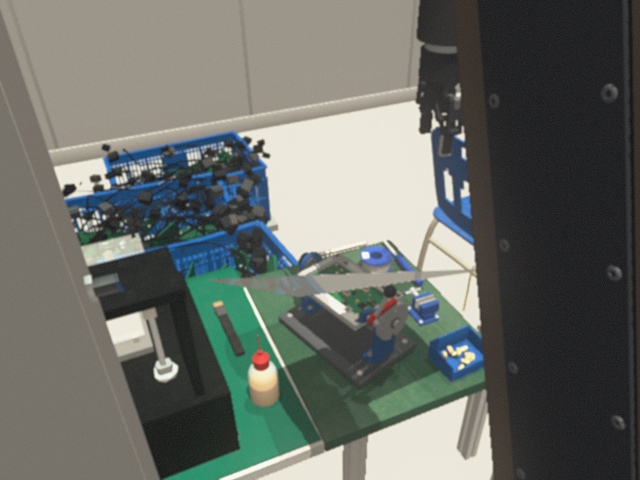

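View pics/top0.png

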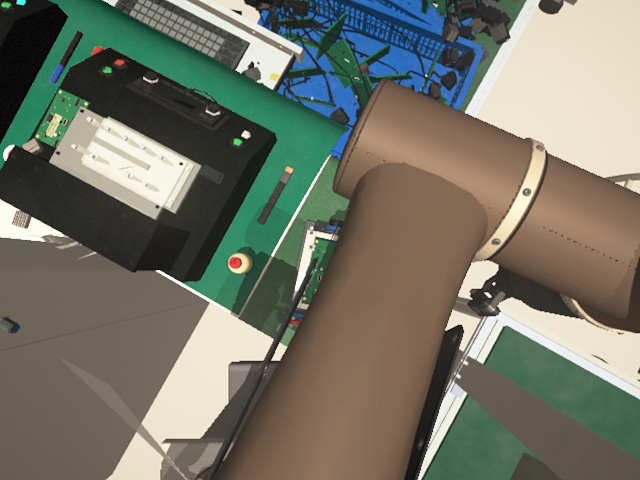

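The scene picture shows the stand at about (345,330), the knob at (391,291), the bottle at (264,385) and the brush at (228,328). The spool is at (376,255). In the top picture the arm hides most of the stand. I'll move over it and use the wrist camera.

```bash
python3 -m crank '[[0,0.5,1,0,0,0],[0,1,1,0,0,0],[0,1,1,0,0,0],[0,1,1,0,0,0],[0,1,1,0,0,0],[0,1,1,0,0,0],[-0.5,1,0.5,0,0,0],[-0.5,1,0,0,0,0]]' 0; python3 - <<'E'
from h import *
np.set_printoptions(precision=1,suppress=True)
p=manip.read_camera("wrist"); save(p,"w0.png"); print("cam",ray(p,(0,0))[0])
from scipy.spatial.transform import Rotation as R
print(R.from_quat(manip.sense()["tcp_rot"]).as_matrix())
for t in ["stand","axle","front_rail","rear_rail","board","lever_knob","lever_pivot","flux_bottle","solder_spool","esd_brush"]:
  for q in manip.pinpoint(p,t)[:1]: print(t,round(q["score"],2),np.array(q["location"]),px2w(p,q["location"]))
E
```

```text
time: 2.1
position: [473.9, -266.5, 395.1]
tcp_rot: [-0.404, 0.915, -0.001, 0.001]
wrist_force: [0.7, 0.2, 0.2]
width: -0.2
gripper_force: 0.0
cam [ 428.2 -316.6  537.5]
[[-0.7 -0.7  0. ]
 [-0.7  0.7  0. ]
 [-0.  -0.  -1. ]]
stand 0.6 [341.9 226.2] [ 488.5 -216.5  100.5]
axle 0.83 [347.7 243.1] [ 497.3 -196.1  100.6]
front_rail 0.81 [330.7 217.3] [ 490.4 -234.4  105. ]
rear_rail 0.79 [364.4 275.6] [ 508.8 -152.8  106. ]
board 0.95 [348.1 247.2] [ 500.4 -191.8  100.3]
lever_knob 0.66 [459.7 239.1] [ 400.7 -147.2  180.4]
lever_pivot 0.88 [446.6 242.6] [ 410.8 -135.6  142.5]
flux_bottle 0.65 [408.9 316.4] [515.7 -33.1  34.6]
solder_spool 0.64 [226.9 156.3] [ 554.  -376.9   -0.3]
```

View pics/w0.png

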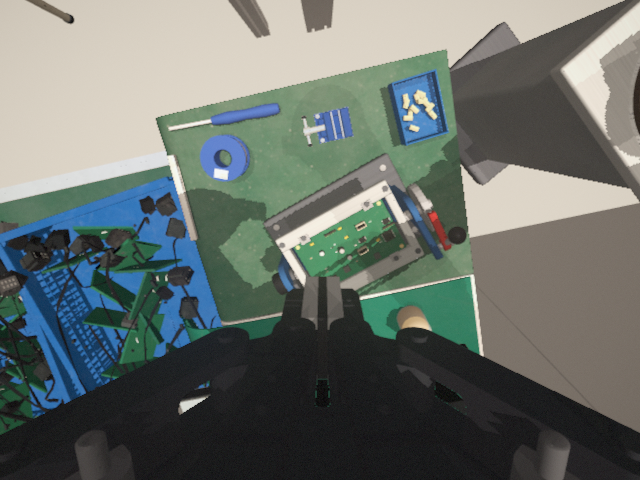

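The wrist view shows the frame between the cheeks: base front edge (265,218)–(387,155), disc at about (425,200), lever with black knob at (457,235), spool at (224,158), bottle at (412,318).

```bash
python3 - <<'E'
from h import *
np.set_printoptions(precision=1,suppress=True)
p=manip.read_camera("wrist")
H,W=p["range_z"].shape; u,v=np.meshgrid(np.arange(W),np.arange(H)); z=p["range_z"]
R=np.array(p["R"]);t=np.array(p["t"])
c=np.stack([(u-p["cx"])/f(p)*z,(v-p["cy"])/f(p)*z,z],-1); X=(c-t)@R
d=np.linalg.norm(X[...,:2]-[500,-194],axis=-1)
hsv=cv2.cvtColor(p["frame"],cv2.COLOR_RGB2HSV)
m=(z>0)&(abs(X[...,2]-105)<4)&(d<105)&(hsv[...,1]<50)&(hsv[...,2]>110)&(v<285)
m=cv2.morphologyEx(m.astype(np.uint8),cv2.MORPH_OPEN,np.ones((3,3)))>0
r=cv2.minAreaRect(X[m][:,:2].astype(np.float32)); print("rails",m.sum(),r, X[m][:,2].mean())
m=(z>0)&(abs(X[...,2]-14)<5)&(d<130)&(hsv[...,2]<95)&(hsv[...,1]<90)&(v<285)
m=cv2.morphologyEx(m.astype(np.uint8),cv2.MORPH_OPEN,np.ones((3,3)))>0
r=cv2.minAreaRect(X[m][:,:2].astype(np.float32)); print("base",m.sum(),r)
for c in ((387,155),(265,218)): print(onz(p,c,14))
m=(z>0)&(X[...,2]>150)&(d<160)&(hsv[...,2]<60)&(v<285)&(u>430)&(u<480); print("knob",m.sum(),np.median(X[m],0),X[m].max(0),X[m].min(0))
for y in (76,77,78,79,80):
  a=np.radians(y); ex=np.array([np.cos(a),np.sin(a)]); ey=np.array([-ex[1],ex[0]])
  print(y,[np.round(w2px(p,np.r_[np.array([499.6,-193.6])+ex*q[0]+ey*q[1],q[2]])) for q in ((-65,100,14),(-65,-100,14),(20,106,172),(42,98,127))])
print(manip.sense()["joint_pos"].tolist())
E
```

```text
rails 3695 ((489.341796875, -189.8867645263672), (103.06005859375, 169.8046417236328), 77.14806365966797) 105.49512746053274
base 1200 ((467.95831298828125, -202.370361328125), (81.56262969970703, 196.5648651123047), 40.86444091796875)
[ 388.1 -231.1   14. ]
[ 571.4 -280.1   14. ]
knob 234 [ 400.2 -151.6  177.9] [ 408.1 -143.3  182.5] [ 391.8 -157.2  169. ]
76 [array([387., 154.]), array([260., 222.]), array([456., 238.]), array([443., 246.])]
77 [array([386., 153.]), array([260., 223.]), array([455., 236.]), array([443., 244.])]
78 [array([384., 152.]), array([260., 225.]), array([455., 234.]), array([443., 243.])]
79 [array([383., 151.]), array([260., 226.]), array([454., 232.]), array([443., 241.])]
80 [array([382., 151.]), array([260., 228.]), array([454., 231.]), array([443., 240.])]
[-0.15361795275131285, 0.07837482482151625, 0.00967985557690852, 1.7852090273921698e-05, -1.5028437403979016, -0.5859190979898171]
```

```bash
python3 -m crank '[[-0.85,0.73,-0.8,0,0,0.9],[-0.85,0.73,-0.8,0,0,0.9],[-0.85,0.73,-0.8,0,0,0.9],[-0.85,0.73,-0.8,0,0,0.9],[0,0,-1,0,0,0],[0,0,-1,0,0,0],[0,0,-1,0,0,0],[0,0,-1,0,0,0]]' 0; python3 - <<'E'
from h import *
p=manip.read_camera("scene"); save(p,"s1.png")
r=manip.pinpoint(p,"lever_knob"); print(r[:1], [px2w(p,q["location"]) for q in r[:1]])
cv2.imwrite("pics/s1c.png",cv2.resize(cv2.cvtColor(p["frame"][180:430,200:520],cv2.COLOR_RGB2BGR),(640,500)))
E
```

```text
time: 3.7
position: [388.9, -194.3, 213.1]
tcp_rot: [-0.619, 0.786, -0.0, 0.0]
wrist_force: [1.0, 0.5, -0.7]
width: -0.4
gripper_force: 0.0
[{'location': [388.9, 290.4], 'score': 0.81}] [array([ 398.75086798, -142.1320197 ,  177.20277847])]
```

View pics/s1c.png

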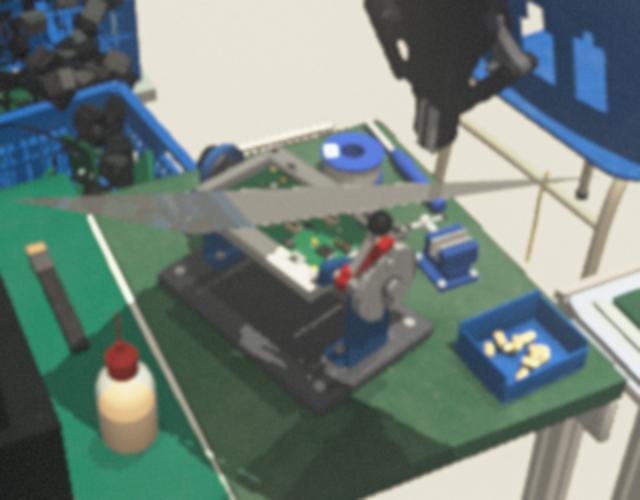

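The fingertips are at crop (440,130), in front of and above the black knob at (380,222). The way down is clear, so I'll lower and push.

```bash
python3 -m crank '[[0,0,-1,0,0,0],[0,0,-0.92,0,0,0],[0.12,0.49,0,0,0,0],[0.12,0.49,0,0,0,0],[0.12,0.49,0,0,0,0],[0.12,0.49,0,0,0,0],[0.12,0.49,0,0,0,0],[0.02,0.1,0,0,0,0]]' 0; python3 - <<'E'
from h import *
p=manip.read_camera("scene"); save(p,"s2.png")
r=manip.pinpoint(p,"lever_knob"); print(r[:1], [px2w(p,q["location"]) for q in r[:1]])
for x,z in((20,172),(59,174),(64,172)): print(x,w2px(p,np.array([499.3+.233*x-.972*106,-194+.972*x+.233*106,z])))
cv2.imwrite("pics/s2c.png",cv2.resize(cv2.cvtColor(p["frame"][220:380,280:480],cv2.COLOR_RGB2BGR),(600,480)))
E
```

```text
time: 4.8
position: [404.7, -129.5, 165.9]
tcp_rot: [-0.619, 0.785, -0.0, 0.0]
wrist_force: [0.7, -0.6, 0.2]
width: 0.2
gripper_force: 0.2
[{'location': [371.0, 301.5], 'score': 0.67}] [array([ 404.62970919, -106.84421111,  179.90697205])]
20 [np.float64(390.21127766016474), np.float64(289.72808968574634)]
59 [np.float64(369.3947773382194), np.float64(301.2039799292019)]
64 [np.float64(366.5715569244192), np.float64(304.0294200457095)]
```

View pics/s2c.png

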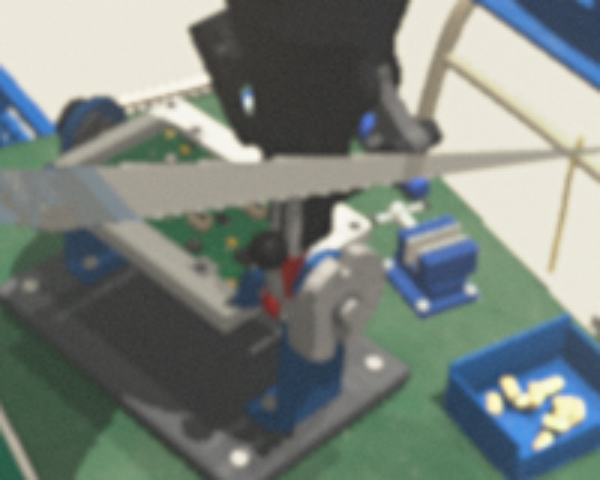

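The lever is back at about 0.75 rad, with the knob at crop (268,248). Next I'll press the front rail down.

```bash
python3 -m crank '[[-0.19,-0.78,0.6,0,0,0],[0.96,-1,0.7,0,0,0],[0.96,-1,0,0,0,0],[0.96,-1,0,0,0,0],[0.96,-1,-0.6,0,0,0],[0,-0.06,-1,0,0,0],[0,0,-1,0,0,0],[0,0,0,0,0,0]]' 0
```

```text
time: 5.9
position: [494.0, -251.5, 131.3]
tcp_rot: [-0.618, 0.786, 0.002, -0.001]
wrist_force: [-0.2, -0.3, 1.2]
width: 0.1
gripper_force: 0.0
```

```bash
python3 -m crank '[[0,0,-1,0,0,0],[0,0,-0.3,0,0,0],[0,0,-0.3,0,0,0],[0.03,0.12,-0.3,0,0,0],[0.03,0.12,-0.3,0,0,0],[0.05,0.2,-0.28,0,0,0],[0,0,0,0,0,0]]' 0; python3 - <<'E'
from h import *
np.set_printoptions(precision=1,suppress=True)
p=manip.read_camera("scene"); save(p,"s3.png")
for t in ("front_rail","rear_rail","lever_knob","stand"):
  r=manip.pinpoint(p,t); print(t,[(q["score"],q["location"],px2w(p,q["location"])) for q in r[:1]])
cv2.imwrite("pics/s3c.png",cv2.resize(cv2.cvtColor(p["frame"][220:380,280:480],cv2.COLOR_RGB2BGR),(600,480)))
E
```

```text
time: 6.78
position: [498.3, -239.7, 70.7]
tcp_rot: [-0.619, 0.785, 0.0, -0.0]
wrist_force: [0.4, -0.2, -0.3]
width: 0.0
gripper_force: 0.0
front_rail [(0.83, [357.5, 293.9], array([ 481.1, -196. ,   92.6]))]
rear_rail []
lever_knob [(0.77, [369.1, 300.3], array([ 407.5, -106.8,  180.5]))]
stand [(0.84, [345.4, 333.5], array([ 491.8, -180.1,   13.4]))]
```

View pics/s3c.png

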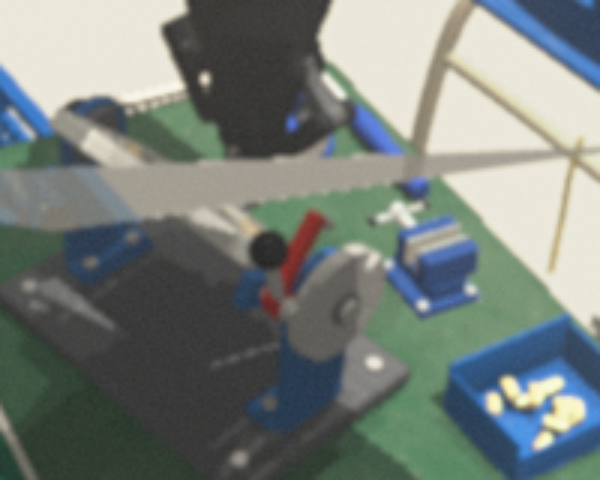

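```bash
python3 -m crank '[[-0.05,-0.2,1,0,0,0],[0,0,1,0,0,0],[0,0,1,0,0,0],[0,0,1,0,0,0],[0.25,1,0.2,0,0,0],[0.25,1,0,0,0,0],[0.25,1,0,0,0,0],[0.25,1,0,0,0,0]]' 0 && python3 -m crank '[[0.1,0.4,0,0,0,0],[0,0,-1,0,0,0],[0,0,-0.92,0,0,0],[0,0,0,0,0,0]]' 0; python3 - <<'E'
from h import *
np.set_printoptions(precision=1,suppress=True)
p=manip.read_camera("top"); save(p,"t4.png")
p=manip.read_camera("wrist"); save(p,"w4.png")
for t in ("front_rail","rear_rail","lever_knob","flux_bottle"):
  r=manip.pinpoint(p,t); print(t,[(q["score"],q["location"],px2w(p,q["location"])) for q in r[:1]])
s=manip.sense()["position"]; d=s[:2]-[499.3,-194]; print("stand xy",d@[.233,.972],d@[-.972,.233])
E
```

```text
time: 8.02
position: [522.3, -144.6, 176.6]
tcp_rot: [-0.619, 0.786, -0.0, 0.0]
wrist_force: [-0.2, -0.6, 0.2]
width: 0.0
gripper_force: 0.0
time: 8.52
position: [523.3, -135.7, 126.9]
tcp_rot: [-0.619, 0.786, 0.001, -0.001]
wrist_force: [-0.2, -0.0, 0.9]
width: -0.2
gripper_force: 0.0
front_rail [(0.68, [344.0, 82.5], array([ 493.5, -218.7,   79.6]))]
rear_rail [(0.93, [352.9, 230.0], array([ 506. , -163.4,  136.4]))]
lever_knob []
flux_bottle [(0.71, [343.7, 81.3], array([ 493.5, -219.2,   79.6]))]
stand xy 62.88031874552296 -11.53023816782612
```

View pics/w4.png

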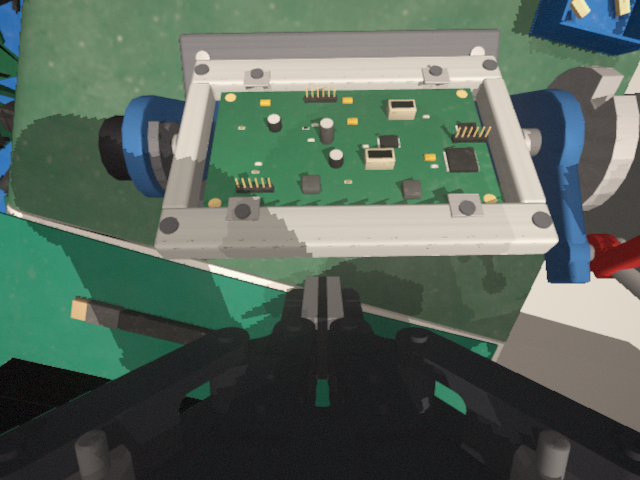

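The wrist view shows the frame tilted about 45°, the rear rail along row 230 and the fingertips at (322,290) behind it. Clearances match the plan, so I'll push it over the top.

```bash
python3 -m crank '[[-0.1,-0.4,0.2,0,0,0],[-0.1,-0.4,0.2,0,0,0],[-0.11,-0.46,0.2,0,0,0],[-0.12,-0.52,0.04,0,0,0],[-0.11,-0.45,0.04,0,0,0],[-0.1,-0.44,-0.12,0,0,0],[-0.1,-0.4,-0.22,0,0,0],[-0.08,-0.32,-0.33,0,0,0]]' 0; python3 - <<'E'
from h import *
np.set_printoptions(precision=1,suppress=True)
p=manip.read_camera("wrist"); save(p,"w5.png")
for t in ("front_rail","rear_rail","board"):
  r=manip.pinpoint(p,t); print(t,[(q["score"],q["location"],px2w(p,q["location"])) for q in r[:1]])
s=manip.sense()["position"]; d=s[:2]-[499.3,-194]; print("stand xy",d@[.233,.972],d@[-.972,.233])
E
```

```text
time: 9.82
position: [505.5, -224.4, 133.5]
tcp_rot: [-0.619, 0.785, -0.004, 0.001]
wrist_force: [1.6, 0.7, 1.8]
width: 0.0
gripper_force: 1.1
front_rail []
rear_rail [(0.76, [350.3, 276.8], array([ 492.2, -230.8,  133.2]))]
board []
stand xy -24.934158793751962 -10.83027936566143
```

View pics/w5.png

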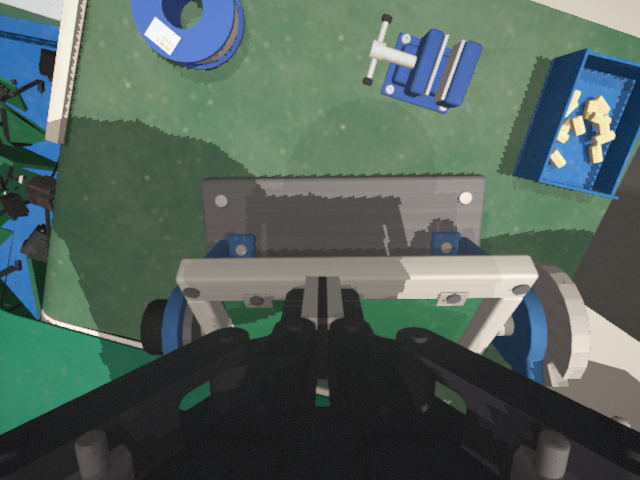

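```bash
python3 -m crank '[[-0.04,-0.16,-0.35,0,0,0],[-0.04,-0.16,-0.3,0,0,0],[0,0,0.7,0,0,0],[-0.1,-0.4,0,0,0,0],[0,0,-0.5,0,0,0],[0,0,-0.4,0,0,0],[0,0,-0.3,0,0,0],[0,0,0,0,0,0]]' 0;python3 - <<'E'
from h import *
s=manip.sense(); d=s["position"][:2]-[499.3,-194]; print("stand xy",d@[.233,.972],d@[-.972,.233],s["position"],s["wrist_force"])
E
```

```text
time: 11.02
position: [499.3, -238.6, 105.2]
tcp_rot: [-0.62, 0.785, -0.001, -0.001]
wrist_force: [-20.9, 11.1, 60.2]
width: -0.1
gripper_force: 30.2
stand xy -43.38165733240777 -10.400132615347934 [ 499.30100367 -238.6315753   105.19097994] [-20.86232667  11.12537883  60.16303674]
```

```bash
python3 -m crank '[[0,0,0.6,0,0,0],[0,0,1,0,0,0],[0,0,1,0,0,0],[0,0,1,0,0,0],[0,0,0.6,0,0,0],[-0.1,0.9,0,0,0,0],[-0.1,0.9,0,0,0,0],[-0.1,0.9,0,0,0,0]]' 0; python3 -m crank '[[-0.7,0.92,0,0,0,0],[-0.7,0.92,0,0,0,0],[-0.86,0.92,0,0,0,0],[-0.86,0.92,0,0,0,0],[0,0,0,0,0,0]]' 0;python3 - <<'E'
from h import *
np.set_printoptions(precision=1,suppress=True)
for c in("scene","wrist"):
  p=manip.read_camera(c); save(p,c+"6.png")
  for t in ("front_rail","rear_rail","lever_knob","board"):
    r=manip.pinpoint(p,t); print(t,[(q["score"],q["location"],px2w(p,q["location"])) for q in r[:1]])
  if c=="scene": cv2.imwrite("pics/s6c.png",cv2.resize(cv2.cvtColor(p["frame"][220:380,280:480],cv2.COLOR_RGB2BGR),(600,480)))
s=manip.sense(); d=s["position"][:2]-[499.3,-194]; print("stand xy",d@[.233,.972],d@[-.972,.233],s["position"],s["wrist_force"])
E
```

```text
time: 12.02
position: [491.6, -169.9, 203.7]
tcp_rot: [-0.619, 0.786, 0.001, -0.001]
wrist_force: [-0.7, -0.5, 0.3]
width: -0.2
gripper_force: 0.0
time: 12.65
position: [412.7, -77.7, 204.2]
tcp_rot: [-0.62, 0.785, 0.0, -0.0]
wrist_force: [-0.6, 0.7, -0.5]
width: -0.0
gripper_force: 0.0
front_rail [(0.63, [327.0, 299.1], array([ 504.7, -147.7,  104.2]))]
rear_rail [(0.74, [370.3, 301.2], array([ 405.7, -106.8,  179.9]))]
lever_knob [(0.67, [370.1, 300.2], array([ 406.5, -107.5,  180.7]))]
board [(0.6, [346.9, 286.2], array([325.7,  69.3, 362.8]))]
front_rail [(0.72, [153.1, 162.6], array([ 506.6, -148.6,  105.6]))]
rear_rail [(0.62, [134.1, 10.9], array([ 487.2, -231.5,  105.8]))]
lever_knob [(0.85, [323.0, 206.3], array([ 406.1, -111.7,  182.3]))]
board [(0.76, [147.2, 89.1], array([ 496.7, -191.3,  101. ]))]
stand xy 92.03457246244005 109.47946383429723 [414.3 -78.9 204.6] [0.3 0.7 0.6]
```

View pics/s6c.png

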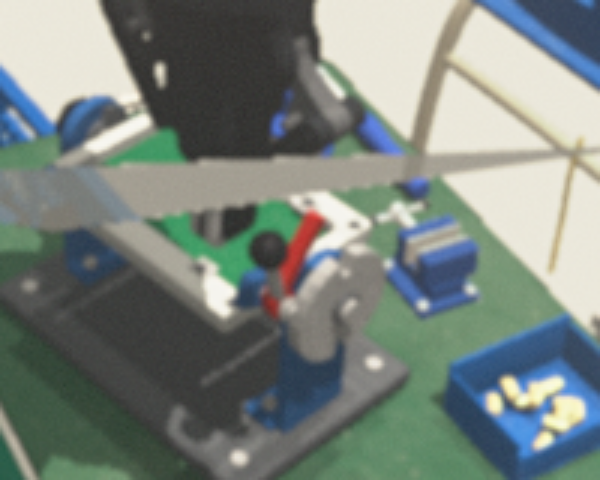

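The bare green side is up and level: both rails read z ≈ 105.7. The lever is still back, with its knob at crop (268,248). Now I'll push it forward.

```bash
python3 -m crank '[[0,0,-1,0,0,0],[0,0,-0.6,0,0,0],[-0.14,-0.58,0,0,0,0],[-0.14,-0.58,0,0,0,0],[-0.14,-0.58,0,0,0,0],[-0.05,-0.19,0,0,0,0],[-0.02,-0.08,0,0,0,0],[0,0,0,0,0,0]]' 0;python3 - <<'E'
from h import *
np.set_printoptions(precision=1,suppress=True)
for c in("scene","wrist"):
  p=manip.read_camera(c)
  for t in ("lever_knob",):
    r=manip.pinpoint(p,t); print(t,[(q["score"],q["location"],px2w(p,q["location"])) for q in r[:1]])
s=manip.sense(); d=s["position"][:2]-[499.3,-194]; print("stand xy",d@[.233,.972],d@[-.972,.233],s["position"],s["wrist_force"])
E
```

```text
time: 14.15
position: [402.1, -128.6, 165.0]
tcp_rot: [-0.619, 0.786, 0.0, 0.001]
wrist_force: [0.4, 4.2, -0.2]
width: 0.1
gripper_force: 1.9
lever_knob [(0.57, [390.7, 288.4], array([ 378.8, -108.4,  213.4]))]
lever_knob [(0.7, [317.5, 257.4], array([ 398.3, -151.4,  180.2]))]
stand xy 40.93443306370685 109.7173733924534 [ 402.1 -128.6  164.9] [0.3 5.3 1.1]
```

```bash
python3 -m crank '[[-0.02,-0.08,0,0,0,0],[0,0,0,0,0,0]]' 0; python3 -m crank '[[0.15,0.6,0,0,0,0],[0.15,0.6,0.5,0,0,0],[0,0.5,1,0,0,0],[0,0.5,1,0,0,0],[0,0.8,1,0,0,0],[0,0.8,0.6,0,0,0],[0,0,0,0,0,0]]' 0;python3 - <<'E'
from h import *
np.set_printoptions(precision=1,suppress=True)
for c in("scene","wrist"):
  p=manip.read_camera(c); save(p,c+"8.png")
  for t in ("lever_knob","front_rail","rear_rail","stand"):
    r=manip.pinpoint(p,t); print(t,[(q["score"],q["location"],px2w(p,q["location"])) for q in r[:1]])
cv2.imwrite("pics/s8c.png",cv2.hconcat([cv2.resize(cv2.imread("pics/scene8.png")[220:380,280:480],(400,320)),cv2.resize(cv2.imread("pics/wrist8.png"),(400,320))]))
E
```

```text
time: 14.6
position: [402.1, -129.7, 165.0]
tcp_rot: [-0.619, 0.786, 0.0, 0.001]
wrist_force: [-0.7, 11.5, 3.5]
width: -0.0
gripper_force: 5.8
time: 15.48
position: [409.6, -34.8, 269.2]
tcp_rot: [-0.62, 0.785, -0.001, 0.001]
wrist_force: [-0.2, -0.4, 0.5]
width: -0.0
gripper_force: 0.0
lever_knob [(0.91, [390.2, 288.7], array([ 398.4, -144.7,  178.6]))]
front_rail [(0.61, [326.3, 297.6], array([ 507.1, -149.2,  104.9]))]
rear_rail [(0.56, [366.1, 273.6], array([314.4,  59.1, 374.3]))]
stand [(0.91, [342.2, 335.1], array([ 494.3, -174.7,   12.6]))]
lever_knob [(0.94, [289.8, 50.4], array([ 400.1, -146. ,  180.4]))]
front_rail [(0.91, [162.4, 103.2], array([ 505.9, -147.4,  105.7]))]
rear_rail []
stand [(0.94, [194.9, 62.7], array([ 474.1, -169.8,  100.6]))]
```

View pics/s8c.png

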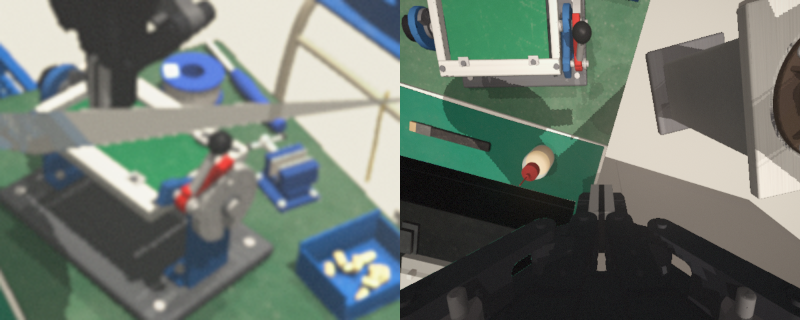

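The lever is forward: the knob is back at its first position, and the force rose to 11 N against the stop. The bare side is up, the bottle, brush and spool are undisturbed, and the robot is clear.

```bash
python3 -c "
from cell import manip; print(manip.sign_off())"
```

```text
the job is handed in; nothing more can be done
None
```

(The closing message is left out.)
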